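# Open the double-door instrument cupboard

### The arm

A 6-joint arm with a two-finger parallel gripper is mounted at the origin on the work surface. World frame = base frame: x ahead of the robot, y to its left, z up, the work surface at z = 0. Lengths are in mm, angles in rad, forces in N, time in s.
With the tool pointing down it reaches from about 350 to 775 mm from the base axis. Payload 7.3 kg.
Tool frame: the origin (TCP) lies midway between the tips of the shut fingers; the grasp point (between the pads) lies 19 mm behind it; z points along the fingers, y is the line along which they close (so a half turn about z gives the same grasp; the last joint's range is limited). The gripper opens to 92 mm and grips with 3 to 60 N. Pads are 19 mm wide; open, the fingers measure 130 mm over their backs; the gripper's body (75 mm by 190 mm) begins 47 mm behind the grasp point.
Start: joints at [1.16, 0.342, 1.524, -0, 1.275, -0.146], TCP at [137.386, 506.727, 202.141] pointing down, gripper open.
Joint ranges: [-2.53, 2.53], [-0.77, 2.02], [0.04, 2.7], [-1, 4.14], [0.28, 2.66], [-3.11, 3.11]. Speed limits (rad/s): [2.57, 2.57, 3.14, 3.14, 3.14, 3.14].

### API

Orientations are given as [roll, pitch, yaw] about the fixed x, y, z axes, in that order (R = Rz(yaw) Ry(pitch) Rx(roll)).
In Python, from plant import bot gives the robot as it stands.
- The arm moves only by the tool jog_arm, never from a script. Its arguments are lists of equal length, an entry for each row: "dp": the shift along the tool's x, y, z in m, a list of three; "twist": the turn about the tool's z in degrees. A call has 1 to 10 rows; each row shifts and turns the commanded pose from where the row before left it, along the tool's axes as they then stand; what a row does not reach is not made up. A row lasts 1/8 s, in which the tool goes at most 62.5 mm and 10.7 degrees, less where a joint would pass 70% of its speed; a pose out of reach is approached as far as the arm can. A call is refused whole if a number of a shift passes 0.0625 or a number of a turn 10.7, either way. A call with a gripper value outside its range is refused whole. "jaw" is the finger opening in m, from 0 to 0.0918, set as the call begins (left out, the last holds). The fingers move at their own pace and stop on an object; the grip force is fixed at half the most. Time passes only in rows, so rows that do not move let the fingers close. It gives the time, the measured TCP pose, the force, the opening and the grip force at its end, in the units of the state.
- bot.get_obs(): the state, without advancing time (a new reading comes with each control period).
- bot.capture(name): name is "scene" or "side" or "wrist"; returns the picture (384x512x3 uint8, blue, green, red); there is no depth.
- bot.camera_params(name): a dict with "fx", "fy", "cx", "cy" (pixels), "R" (3x3) and "t" (3): a world point X has camera coordinates R X + t. Camera axes: x right, y down, z forward; pixel columns grow to the right and rows downward; lengths in mm; the calibration is good to about 2 mm. A picture is of the moment at which its call begins: read the wrist's pose just before it. camera_params takes no time and is no camera call; for the wrist camera it gives the pose at the moment of the call.
- bot.close_job(): hands the job in; it is judged then, once.
Trained networks look in the newest picture that a camera, given by its name, has taken for a name from the list of things; names that differ only in an ending like _2 or _b are one class to them, and where a whole thing is asked for, a point or a joint stands for the part that bears it (a point fixed in the world has none). Each returns a list of dicts, best first, with "confidence" (0 to 1); they miss things now and then, are a little off and sometimes report something else, mostly with a low value. They report only what shows in the picture. A call takes as long as a camera call.
- bot.find_in(camera, label): "bbox" ([centre column, centre row, width, height] in pixels, round what is visible of it).
- bot.masks_of(camera, label): "pixels" (384x512 bool, what is visible of it) and "bbox" ([centre column, centre row, width, height] in pixels, round what is visible of it).
The state is a dict: "time": time; "joint_positions": joint angles; "dq": joint speeds; "tau": joint torques, N m; "tool_pos": TCP position; "tcp_rot": TCP orientation; "contact_force": force on the tool from outside, world axes, zero at the start; "moment": the same for the moment, N m; "grip_width": finger opening in mm; "finger_force": force on a finger pad.
Only numpy, scipy, OpenCV 4.12 (cv2) and the standard library are available. Lean on these libraries where they do the work, as an engineer would, in place of code of your own. Each camera call takes 0.05 s, during which the arm holds its last target. There are 200 camera calls.

### The job

Get the little orange instrument cupboard wide open so that the laser levels inside can be taken out: swing open the active door (the one whose edge overlaps its neighbour), then push the red flush-bolt tab it was hiding fully down, then swing open the passive door. Leave both doors standing about square to the front or further, with the bolt still down, do not force the passive door while it is bolted, and do not disturb the laser levels and the battery standing around and on top of the cupboard.

Things in the scene. Friction and masses are not known exactly. Their poses are not given: they have to be found in the camera images.
- cupboard: Fixed cupboard, white carcass 280 wide, 150 deep, 200 mm high, orange doors. Origin: on the table, middle of the carcass's front plane; x points out of the front, away from the robot, y along the front to the active door's hinge. Carcass: x -150..0, y -140..140 mm. Shut doors: x 0..42, z 12..195 mm. The bolt's steel keeper is at x up to 30, y -71..-49, z 198..214 mm; nothing else overhangs.
- active_door (a joint): Active door, hinged at y +140 mm of the cupboard. Rad: 0 shut, 1.57 square to the front, stop at 1.75. Starts shut or slightly ajar, stays where left, friction about 0.1 N m. The leaf is 42 mm thick and 202 mm wide from its hinge; its last 74 mm is an 8 mm thick lip overlapping the passive door's edge, covering the bolt tab in front and from above.
- active_handle (a point): Middle of the bar of the active door's steel D-loop pull: level bar 12 mm thick, along the door, 100 mm long (88 clear between end posts), 45 mm off the face (39 mm clear gap behind it, open from above), 183 mm above the table. From the hinge axis it is 115 mm along the leaf and 87 mm outward, square to the leaf.
- active_hinge (a point): Point on the active door's vertical hinge axis, 183 mm above the table, at x 0, y +140 mm of the cupboard. Seen from above the door opens anticlockwise.
- passive_door (a joint): Passive door, hinged at y -140 mm of the cupboard. Rad: 0 shut, 1.57 square to the front, stop at 1.75. Held shut by the flush bolt until that is down; stays where left, friction about 0.1 N m. The leaf is 33 mm thick for 90 mm from its hinge, then an 8 mm thick aluminium strip 60 mm wide carries the bolt.
- passive_handle (a point): Middle of the bar of the passive door's D-loop pull: level bar 12 mm thick, 76 mm long (64 clear between end posts), 45 mm off the face (39 mm clear gap behind it, open from above), 183 mm above the table. From the hinge axis it is 45 mm along the leaf and 78 mm outward, square to the leaf.
- passive_hinge (a point): Point on the passive door's vertical hinge axis, 183 mm above the table, at x 0, y -140 mm of the cupboard. Seen from above the door opens clockwise.
- flush_bolt (a joint): Bolt of the passive door, travel in m: 0 fully up, grows as its tab is pushed down, stop at 0.022. Starts up or within 3 mm of it, its rod in the keeper; from about 0.014 the door is free. Stays where it is left; pushing it takes about 3 to 4 N.
- bolt_tab (a point): Point to press, on the top face of the bolt's red tab, hidden by the active door's lip until that is open, then free from above and in front. With the passive door shut it is at x 22, y -10 mm of the cupboard, 186 mm above the table (bolt up), and sinks with the bolt. The tab spans x 9..32, y -47..+9 mm, 12 mm thick; the strip's face behind it is at x 8 mm.
- level_a_centre (a point): Bystander: orange and black cross-line laser level, 58 mm round foot, 112 mm high, standing on the table in front of the cupboard, clear of the doors' sweep. Point at its centre, 56 mm up.
- level_b_centre (a point): Bystander: blue and black cross-line laser level of the same size, likewise in front of the cupboard. Point at its centre, 56 mm up.
- battery_centre (a point): Bystander: black and orange battery pack, 50 x 75 x 34 mm, lying on top of the cupboard towards its back. Point at its centre, 17 mm above the cupboard's top.

How it is judged (in metres and radians):
On the way, in this order (a step that is already met when the one before it is completed fails the run):
1. the active door is swung open to about square (1.3 rad or more) while the bolt is still up (value of joint active_door above 1.3 rad and value of joint flush_bolt below 0.012 m and value of joint passive_door below 0.08 rad), for 0.1 s.
2. the bolt is pushed down (0.017 m or more of its 0.022 m) while the passive door is still shut (value of joint flush_bolt above 0.017 m and value of joint passive_door below 0.25 rad), for 0.1 s.
3. the passive door is swung open to about square (1.3 rad or more) (value of joint passive_door above 1.3 rad), for 0.1 s.
At the end, for the whole second after the job is handed in: Both doors stand open at 1.3 rad (75 degrees) or more and at rest, with the flush bolt still down by at least 16 of its 22 mm (value of joint each of active_door, passive_door above 1.3 rad and value of joint flush_bolt above 0.016 m and velocity of joint active_door between -0.05 and 0.05 rad/s and velocity of joint passive_door between -0.05 and 0.05 rad/s); the robot touches nothing.
It fails at once if the passive door is forced open (over 0.12 rad) with its bolt still up (value of joint passive_door above 0.12 rad and value of joint flush_bolt below 0.01 m).
It fails at once if the laser level a is moved by more than 20 mm or tipped (distance of level_a_centre from where it was at the start of the episode above 0.02 m).
It fails at once if the laser level b is moved by more than 20 mm or tipped (distance of level_b_centre from where it was at the start of the episode above 0.02 m).
It fails at once if the battery is moved by more than 20 mm (distance of battery_centre from where it was at the start of the episode above 0.02 m).
It also fails if it takes over 64 s, if anything falls off the work surface, if the arm or the gripper's body presses on something with over 40 N, if the wrist force passes 120 N, or if a joint passes its speed limit or range.

## Working session

There is one attempt and no reset: what is moved stays moved. The work goes in short steps, Python scripts to look and compute and a tool call to move; the robot and the scene stay as the last step left them, time stands still between calls to the robot, and variables do not carry over. Pictures are saved under pics/ and viewed, at most 13 in all, crops included, and the job is handed in when it is done.

Besides the shell and the picture viewer there is one more tool, called after "Emit:" as a command line: name --pt "numbers of a row" for each row, then --argument value for the rest. jog_arm: Moves the arm, as the interface text tells. Its arguments: {"type":"object","properties":{"dp":{"type":"array"},"twist":{"type":"array"},"jaw":{"type":"number"}},"required":["dp","twist"]}

```bash
ls; mkdir -p pics; python3 - <<'E'
from plant import bot
import cv2,numpy as np
o=bot.get_obs();print({k:np.round(v,3) for k,v in o.items()})
ims=[]
for c in("scene","side"):
    im=bot.capture(c);ims.append(im);p=bot.camera_params(c);print(c,p)
    for l in("cupboard","active_handle","passive_handle","level_a_centre","level_b_centre","battery_centre","active_hinge","passive_hinge"):
        try:
            print(l,[(np.round(d["bbox"]).tolist(),round(d["confidence"],2)) for d in bot.find_in(c,l)[:3]])
        except Exception as e: print(l,e)
    cv2.imwrite(f"pics/{c}0.png",cv2.resize(im,(800,600)))
E
```

```text
pics
{'time': np.float64(0.0), 'joint_positions': array([ 1.16 ,  0.343,  1.525, -0.   ,  1.275, -0.146]), 'dq': array([-0.001, -0.003, -0.   ,  0.001,  0.002,  0.001]), 'tau': array([ 1.0000e-03, -4.3125e+01, -2.4422e+01,  7.2000e-02,  5.6000e-02,
       -0.0000e+00]), 'tool_pos': array([137.202, 506.29 , 201.44 ]), 'tcp_rot': array([-3.14 , -0.   ,  2.877]), 'contact_force': array([-0.225, -0.608,  0.957]), 'moment': array([-0.053,  0.021, -0.041]), 'finger_force': np.float64(0.0), 'grip_width': np.float64(91.708)}
scene {'fx': 388.6601938389323, 'fy': 388.6601938389323, 'cx': 249.99964300638982, 'cy': 197.82681890357628, 'R': array([[-0.56448487, -0.82541904,  0.00634351],
       [-0.78413303,  0.53381794, -0.31650244],
       [ 0.25786086, -0.18363499, -0.94857049]]), 't': array([304.08403902, 483.46780842, 753.6841425 ])}
cupboard [([295.0, 236.0, 192.0, 177.0], 0.61), ([293.0, 126.0, 30.0, 41.0], 0.24)]
active_handle [([296.0, 235.0, 192.0, 178.0], 0.47)]
passive_handle [([309.0, 178.0, 72.0, 62.0], 0.88)]
level_a_centre [([205.0, 136.0, 22.0, 38.0], 0.79)]
level_b_centre [([28
[... 208 characters left out ...]
378005, 'fy': 453.771370378005, 'cx': 263.9805131894133, 'cy': 196.64682304624574, 'R': array([[ 0.36735969, -0.93006034, -0.00588412],
       [-0.88609496, -0.34805752, -0.30609098],
       [ 0.28263507,  0.11765937, -0.95198408]]), 't': array([-212.17066233,  530.2856759 ,  985.60217039])}
cupboard [([251.0, 246.0, 178.0, 156.0], 0.88)]
active_handle [([251.0, 195.0, 90.0, 60.0], 0.97)]
passive_handle [([297.0, 228.0, 76.0, 47.0], 0.92)]
level_a_centre [([298.0, 136.0, 25.0, 36.0], 0.92)]
level_b_centre [([358.0, 195.0, 32.0, 33.0], 0.67)]
battery_centre [([239.0, 258.0, 43.0, 41.0], 0.62)]
active_hinge [([251.0, 195.0, 97.0, 59.0], 0.89)]
passive_hinge [([299.0, 228.0, 81.0, 51.0], 0.78)]
```

View pics/scene0.png

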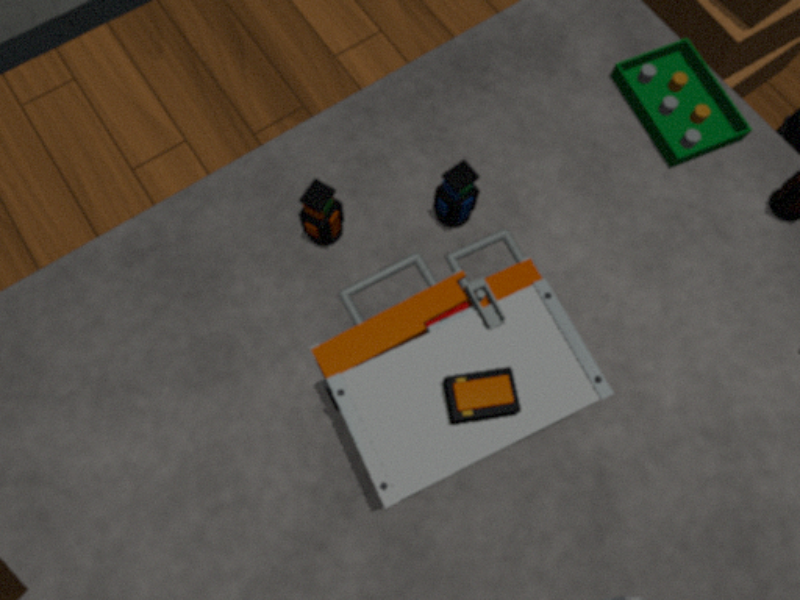

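View pics/side0.png

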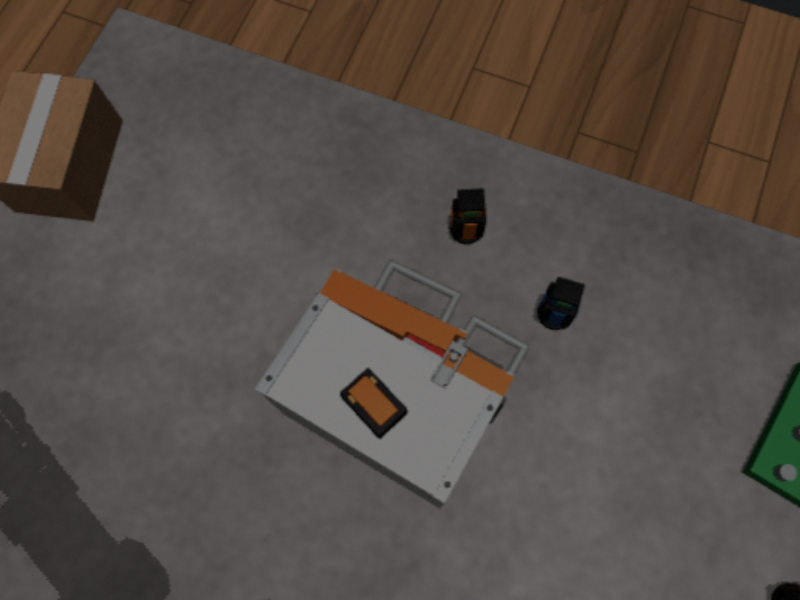

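The scene view shows the carcass top with corners at about (328,378), (385,504), (610,394) and (540,280). The side view puts them at (316,292), (260,389), (443,499) and (503,403). The handle bars and the levels are visible in both views. I'll fit the cupboard pose and the door angle.

```bash
cat > h.py <<'E'
from plant import bot
import cv2,numpy as np
from scipy.optimize import least_squares
def proj(c,X):
    p=bot.camera_params(c);q=np.atleast_2d(X)@p["R"].T+p["t"]
    return q[:,:2]/q[:,2:]*[p["fx"],p["fy"]]+[p["cx"],p["cy"]]
def R2(a): return np.array([[np.cos(a),-np.sin(a)],[np.sin(a),np.cos(a)]])
def c2w(P,pts):
    pts=np.atleast_2d(pts).astype(float);return np.c_[pts[:,:2]@R2(P[2]).T+P[:2],pts[:,2]]
def act(a,u,w,z=183): # u along leaf, w outward
    e=np.array([0,-1.]);n=np.array([1.,0]);return np.r_[np.array([0,140])+R2(a)@(u*e+w*n),z]
def pas(a,u,w,z=183):
    e=np.array([0,1.]);n=np.array([1.,0]);return np.r_[np.array([0,-140])+R2(-a)@(u*e+w*n),z]
E
python3 - <<'E'
from h import *
s=1.5625
V={"scene":[(328,378),(385,504),(610,394),(540,280),(343,293),(418,258),(449,257),(509,234)],
"side":[(316,292),(260,389),(443,499),(503,403),(391,264),(458,295),(478,320),(525,347)]}
def model(v): 
    P=v[:3];C=[(0,140,200),(-150,140,200),(-150,-140,200),(0,-140,200),act(v[3],68,87,188),act(v[3],162,87,188),pas(0,80,78,188),pas(0,10,78,188)]
    return c2w(P,C)
f=lambda v:np.r_[[proj(c,model(v))-np.array(V[c])/s for c in V]].ravel()
best=min((least_squares(f,[x,y,a,0],loss="soft_l1") for x in(0,400) for y in(300,600) for a in(0,1.5,3,-1.5)),key=lambda r:r.cost)
print(best.cost,best.x);print(np.round(f(best.x).reshape(2,8,2),1))
np.save("P.npy",best.x)
B={"level_a":((205,136),(298,136)),"level_b":((289,126),(358,195)),"bat":((309,255),(239,258))}
for k,(a,b) in B.items():
    g=lambda X:np.r_[(proj("scene",X)-a).ravel(),(proj("side",X)-b).ravel()]
    r=least_squares(g,[200,500,50]);X=r.x;d=R2(best.x[2]).T@(X[:2]-best.x[:2]);print(k,X.round(),"cup",d.round(),r.cost)
P=best.x
for n,p in(("ah",act(P[3],115,87)),("ah90",act(1.57,115,87)),("tab",(22,-10,186)),("ph",pas(0,45,78)),("ph90",pas(1.57,45,78))):print(n,c2w(P,p).round(), np.hypot(*c2w(P,p)[0,:2]).round())
E
```

```text
Traceback (most recent call last):
  File "h.py", line 5, in proj
    p=bot.camera_params(c);q=np.atleast_2d(X)@p["R"].T+p["t"]
ValueError: time passes only in moves, steps and waits
```

```bash
sed -i 's/^def proj(c,X):/import functools\n@functools.cache\ndef cam(c): return bot.camera_params(c)\ndef proj(c,X):/; s/p=bot.camera_params(c);q/p=cam(c);q/' h.py
cat > fit.py <<'E'
from h import *
s=1.5625
V={"scene":[(328,378),(385,504),(610,394),(540,280),(343,293),(418,258),(449,257),(509,234)],
"side":[(316,292),(260,389),(443,499),(503,403),(391,264),(458,295),(478,320),(525,347)]}
def model(v): 
    P=v[:3];C=[(0,140,200),(-150,140,200),(-150,-140,200),(0,-140,200),act(v[3],68,87,188),act(v[3],162,87,188),pas(0,80,78,188),pas(0,10,78,188)]
    return c2w(P,C)
f=lambda v:np.r_[[proj(c,model(v))-np.array(V[c])/s for c in V]].ravel()
best=min((least_squares(f,[x,y,a,0],loss="soft_l1") for x in(0,400) for y in(300,600) for a in(0,1.5,3,-1.5)),key=lambda r:r.cost)
print(best.cost,best.x);print(np.round(f(best.x).reshape(2,8,2),1).tolist())
np.save("P.npy",best.x)
B={"level_a":((205,136),(298,136)),"level_b":((289,126),(358,195)),"bat":((309,255),(239,258))}
for k,(a,b) in B.items():
    g=lambda X:np.r_[(proj("scene",X)-a).ravel(),(proj("side",X)-b).ravel()]
    r=least_squares(g,[200,500,50]);X=r.x;d=R2(best.x[2]).T@(X[:2]-best.x[:2]);print(k,X.round(),"cup",d.round(),r.cost)
P=best.x
for n,p in(("ah",act(P[3],115,87)),("ah90",act(1.57,115,87)),("tab",(22,-10,186)),("ph",pas(0,45,78)),("ph90",pas(1.57,45,78))):print(n,c2w(P,p).round(), np.hypot(*c2w(P,p)[0,:2]).round())
E
python3 fit.py
```

```text
25.96906893777642 [487.15089645 -31.18049938  18.68903127  81.72832282]
[[[-0.5, 0.6], [-0.6, 2.1], [2.2, 0.1], [3.8, -0.2], [2.9, -1.3], [-0.7, -0.6], [3.3, -1.3], [-2.7, -0.8]], [[1.8, 0.4], [-3.0, -1.0], [0.5, 2.3], [-0.4, -3.1], [2.3, 0.4], [-1.7, -0.1], [-0.9, 0.0], [-1.4, -0.8]]]
level_a [754. -22.  69.] cup [261.  52.] 0.0012191063613949287
level_b [ 679. -212.   30.] cup [ 218. -147.] 1.29502373050656
bat [395. -20. 215.] cup [-93.  -4.] 0.5646194950872372
ah [[583. -17. 183.]] 583.0
ah90 [[637. 174. 183.]] 660.0
tab [[507. -45. 186.]] 509.0
ph [[ 549. -137.  183.]] 566.0
ph90 [[ 497. -254.  183.]] 558.0
```

The corners I read by eye leave residuals of up to 3 px. I'll overlay the fit and the mask edges to refine them.

```bash
cat > ov.py <<'E'
from h import *
import sys
def overlay(P,aa,pa,name,crops={"scene":(195,140,205),"side":(155,160,205)},draw=True):
    out=[]
    for c,(x,y,w) in crops.items():
        im=bot.capture(c);h=int(w*1.0);k=400/w
        I=cv2.resize(im[y:y+h,x:x+w],(400,400),interpolation=cv2.INTER_CUBIC);I=np.clip(I*1.4,0,255).astype(np.uint8)
        def L(pts,col,cl=False):
            q=((proj(c,c2w(P,pts))-[x,y]+.5)*k*16).astype(np.int32);cv2.polylines(I,[q],cl,col,1,cv2.LINE_AA,4)
        if draw:
            L([(0,140,200),(-150,140,200),(-150,-140,200),(0,-140,200)],(255,0,255),True)
            L([(0,-71,214),(30,-71,214),(30,-49,214),(0,-49,214)],(255,255,0))
            L([act(aa,u,w,189) for u,w in((65,42),(65,93),(165,93),(165,42))],(0,255,0))
            L([act(aa,u,w,195) for u,w in((0,0),(0,42),(202,42))],(255,0,0))
            L([pas(pa,u,w,189) for u,w in((7,33),(7,84),(83,84),(83,33))],(0,255,0))
        out.append(I)
    cv2.imwrite(name,np.hstack(out))
if __name__=="__main__":
    P=np.load("P.npy");overlay(P,P[3]%(2*np.pi) if len(P)>3 else 0,0,"pics/ov1.png")
E
python3 ov.py
```

```text
(no output)
```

View pics/ov1.png

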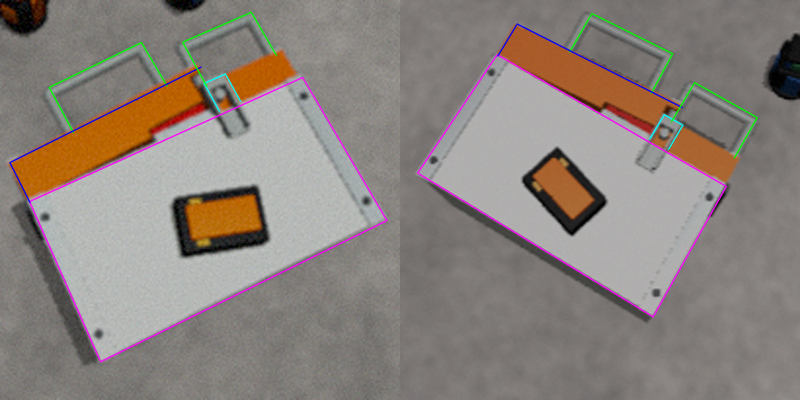

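The overlay fits within about 1 px (2 mm). The cupboard is at (487, -31) with yaw -0.161, and the active door is about 0.047 rad ajar. I'll plan the hook, with shut fingers going into the gap behind the active bar.

```bash
cat > plan.py <<'E'
from h import *
P=np.load("P.npy");P[2:]=(P[2:]+np.pi)%(2*np.pi)-np.pi
from scipy.spatial.transform import Rotation as Ro
def plan(w,yaw):
    o=bot.get_obs();R=Ro.from_euler("xyz",o["tcp_rot"]).as_matrix()
    d=R.T@(np.array(w).ravel()-o["tool_pos"]);tw=-np.degrees((yaw-o["tcp_rot"][2]+np.pi)%(2*np.pi)-np.pi)
    print("at",o["tool_pos"].round(1),o["tcp_rot"].round(3),"F",o["contact_force"].round(1),"t",o["time"].round(2));print("target",np.round(w,1),"tool shift mm",d.round(1),"twist deg",round(tw,1))
E
python3 - <<'E'
from plan import *
print(P)
w=c2w(P,act(P[3],115,62,300));plan(w,np.pi+P[2]+P[3])
E
```

```text
[ 4.87150896e+02 -3.11804994e+01 -1.60524649e-01  4.69138266e-02]Traceback (most recent call last):
  File "<stdin>", line 3, in <module>
  File "plan.py", line 7, in plan
    print("at",o["tool_pos"].round(1),o["tcp_rot"].round(3),"F",o["contact_force"].round(1),"t",o["time"].round(2));print("target",np.round(w,1),"tool shift mm",d.round(1),"twist deg",round(tw,1))
                                                                                                ^^^^^^^^^^^^^^^
AttributeError: 'float' object has no attribute 'round'
```

```bash
sed -i 's/o\["time"\].round(2)/round(float(o["time"]),2)/' plan.py
python3 - <<'E'
from plan import *
w=c2w(P,act(P[3],115,62,300));plan(w,np.pi+P[2]+P[3])
E
```

```text
at [137.4 506.7 202.1] [3.141 0.    2.877] F [-0.3  0.1 -0. ] t 1.0
target [[558.1 -14.3 300. ]] tool shift mm [-542.4 -392.7  -97.9] twist deg -8.7
```

Emit:
jog_arm --pt "0 0 -0.05" --pt "0 0 -0.048" --pt "-0.045 -0.0325 0" --pt "-0.045 -0.0325 0" --pt "-0.045 -0.0325 0" --pt "-0.045 -0.0325 0" --pt "-0.045 -0.0325 0" --pt "-0.045 -0.0325 0" --pt "-0.045 -0.0325 0" --pt "-0.045 -0.0325 0" --twist '[0,0,0,0,0,0,0,0,0,0]' --jaw 0

```text
time: 2.25
tool_pos: [417.7, 160.0, 300.4]
tcp_rot: [3.141, 0.001, 2.877]
contact_force: [0.6, 0.7, -0.4]
grip_width: 0.8
finger_force: 0.0
```

Emit:
jog_arm --pt "-0.045 -0.0325 0" --pt "-0.045 -0.0325 0" --pt "-0.045 -0.0325 0" --pt "-0.045 -0.0325 0" --pt "0 0 0" --pt "0 0 0" --twist '[0,0,0,0,-8.7,0]'

```text
time: 3.0
tool_pos: [556.6, -11.5, 299.7]
tcp_rot: [3.141, -0.001, 3.026]
contact_force: [0.5, -0.1, 0.5]
grip_width: 0.3
finger_force: 0.0
```

```bash
python3 - <<'E'
from plan import *
w=c2w(P,act(P[3],115,62,165));plan(w,np.pi+P[2]+P[3])
im=bot.capture("wrist");cv2.imwrite("pics/w1.png",im)
E
```

```text
at [556.6 -11.5 299.7] [ 3.141e+00 -1.000e-03  3.026e+00] F [ 0.5 -0.1  0.5] t 3.0
target [[558.1 -14.3 165. ]] tool shift mm [ -2.   -2.6 134.7] twist deg -0.1
```

View pics/w1.png

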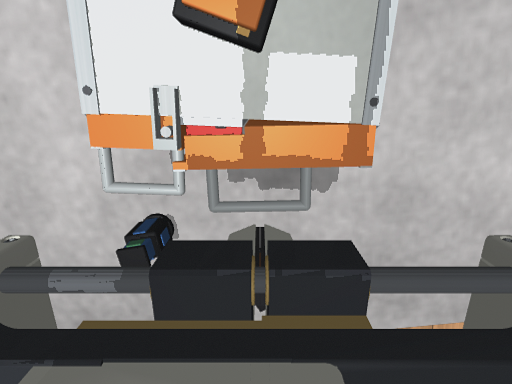

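The wrist view shows the active bar at rows 200-211, columns 208-310, and the passive bar at columns 103-184, row 189. I'll check the projection of the fitted model against it.

```bash
python3 - <<'E'
from plan import *
a=P[3]
pts=c2w(P,[act(a,165,87,189),act(a,65,87,189),pas(0,83,78,189),pas(0,7,78,189),act(a,0,42,195),act(a,202,42,195)])
print(proj("wrist",pts).round(1).tolist())
E
```

```text
[[211.4, 206.6], [304.1, 206.5], [177.1, 190.5], [105.1, 187.3], [371.0, 166.7], [171.7, 167.0]]
```

The model agrees within about 2 mm, so I'll descend into the gap and swing the door.

Emit:
jog_arm --pt "-0.002 -0.0025 0.04" --pt "0 0 0.04" --pt "0 0 0.03" --pt "0 0 0.025" --pt "0 0 0" --twist '[0,0,0,0,0]'

```text
time: 3.68
tool_pos: [556.8, -12.8, 163.9]
tcp_rot: [3.141, -0.004, 3.028]
contact_force: [0.3, 0.2, 0.2]
grip_width: 0.5
finger_force: 0.0
```

Emit:
jog_arm --pt "-0.0085 0 0" --pt "-0.0097 0.0066 0" --pt "-0.0097 0.0066 0" --pt "-0.0097 0.0066 0" --pt "-0.0097 0.0066 0" --twist '[0,-5,-5,-5,-5]'

```text
time: 4.3
tool_pos: [606.4, 12.5, 166.9]
tcp_rot: [-3.141, 0.003, -2.903]
contact_force: [1.1, 0.0, 0.8]
grip_width: 0.3
finger_force: 0.0
```

Emit:
jog_arm --pt "-0.0097 0.0066 0" --pt "-0.0097 0.0066 0" --pt "-0.0097 0.0066 0" --pt "-0.0097 0.0066 0" --pt "-0.0097 0.0066 0" --pt "-0.0097 0.0066 0" --pt "-0.0097 0.0066 0" --twist '[-5,-5,-5,-5,-5,-5,-5]'

```text
time: 5.18
tool_pos: [643.2, 84.8, 167.0]
tcp_rot: [-3.139, 0.002, -2.292]
contact_force: [0.3, 0.1, 0.7]
grip_width: 0.5
finger_force: 0.0
```

Emit:
jog_arm --pt "-0.0097 0.0066 0" --pt "-0.0097 0.0066 0" --pt "-0.0097 0.0066 0" --pt "-0.0097 0.0066 0" --pt "-0.0097 0.0066 0" --pt "-0.0097 0.0066 0" --pt "-0.0097 0.0066 0" --pt "0 0 0" --twist '[-5,-5,-5,-5,-5,-5,-5,0]'

```text
time: 6.18
tool_pos: [631.6, 165.3, 166.7]
tcp_rot: [-3.139, 0.001, -1.684]
contact_force: [0.1, -0.1, 0.5]
grip_width: 0.5
finger_force: 0.0
```

```bash
python3 - <<'E'
from plan import *
from ov import overlay
plan(c2w(P,act(1.62,115,71,165)),np.pi+P[2]+1.62)
overlay(P,1.55,0,"pics/ov2.png",crops={"scene":(165,100,245),"side":(155,110,245)})
E
```

```text
at [631.6 165.3 166.7] [-3.139e+00  1.000e-03 -1.684e+00] F [ 0.1 -0.1  0.5] t 6.17
target [[631.7 164.8 165. ]] tool shift mm [ 0.5 -0.2  1.7] twist deg -0.1
```

View pics/ov2.png

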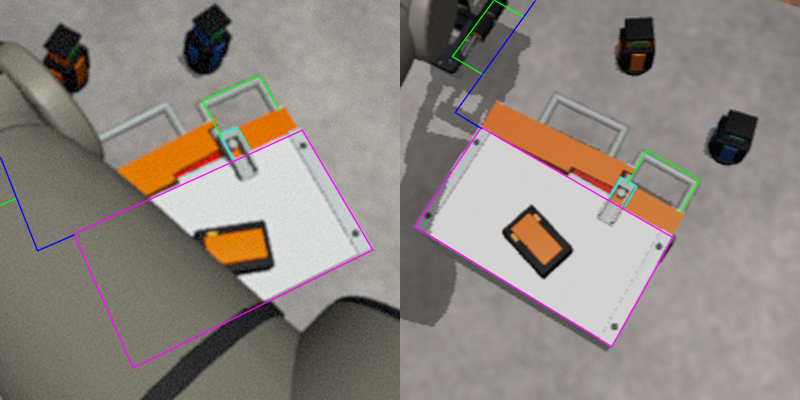

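The picture shows that the active door has not moved. The finger passed the bar without catching it, so I need to see where the fingertips really are.

```bash
python3 - <<'E'
from plan import *
im=bot.capture("side")[0:240,60:380]
I=cv2.resize(im,(800,600),interpolation=cv2.INTER_CUBIC);I=np.clip(I*1.4,0,255).astype(np.uint8)
o=bot.get_obs();t=o["tool_pos"]
for z,col in((0,(0,255,0)),(66,(255,0,255))):
    q=((proj("side",t+[0,0,z])[0]-[60,0])*2.5).astype(int);print(q);cv2.drawMarker(I,q.tolist(),col,0,20,1)
cv2.imwrite("pics/s2.png",I)
X=np.array([[556.8,-12.8,183],[556.8,-12.8,300]]);print(proj("scene",X),proj("side",X))
a=P[3];print(c2w(P,act(a,115,87)),c2w(P,act(a,115,42)))
E
```

```text
[361 339]
[351 306]
[[250.80535926 188.24966025]
 [251.41975855 163.12075787]] [[265.48323889 189.77330927]
 [265.31379972 169.89143776]]
[[582.92992966 -17.10191425 183.        ]] [[538.22003434 -12.00041834 183.        ]]
```

View pics/s2.png

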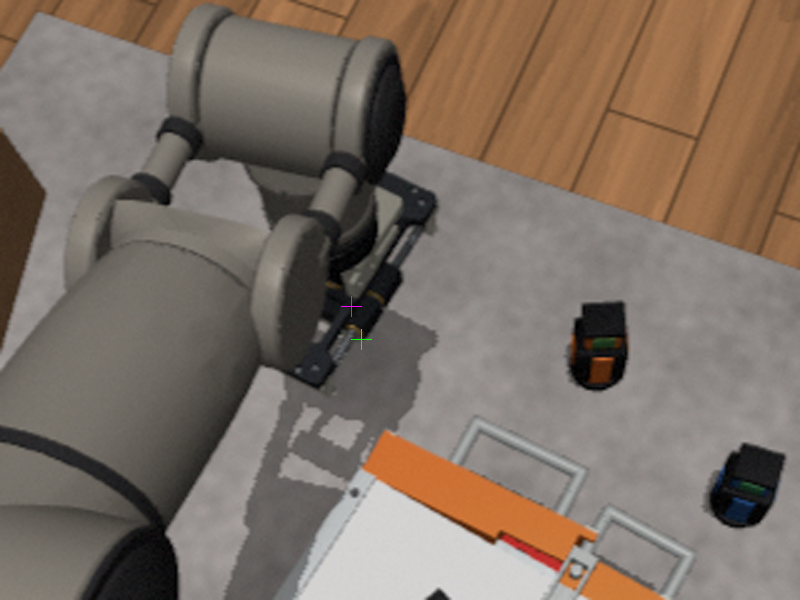

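```bash
python3 - <<'E'
from plan import *
o=bot.get_obs();R=Ro.from_euler("xyz",o["tcp_rot"]).as_matrix();t=o["tool_pos"]
for d in([0,0,0],[0,0,-19],[0,0,-66],[0,19,0],[10,0,0],[-10,0,0],[0,0,20],[0,0,40],[0,0,60]): print(d,proj("wrist",t+R@np.array(d,float)).round(0)[0])
p=cam("wrist");C=-p["R"].T@p["t"];print("cam rel tool",(R.T@(C-t)).round(1))
for c in("side","scene"):
  bot.capture(c)
  for l in("active_door","active_handle"): print(c,l,[(np.round(d["bbox"]).tolist(),round(d["confidence"],2)) for d in bot.find_in(c,l)[:2]])
print(o["tau"].round(2),{k:o[k] for k in("grip_width",)})
E
```

```text
[0, 0, 0] [259. 226.]
[0, 0, -19] [259. 239.]
[0, 0, -66] [258. 284.]
[0, 19, 0] [286. 226.]
[10, 0, 0] [259. 212.]
[-10, 0, 0] [259. 239.]
[0, 0, 20] [259. 215.]
[0, 0, 40] [259. 206.]
[0, 0, 60] [259. 198.]
cam rel tool [  81.2    0.5 -182.1]
side active_door [([252.0, 193.0, 93.0, 56.0], 0.72), ([277.0, 224.0, 32.0, 11.0], 0.59)]
side active_handle [([252.0, 197.0, 90.0, 56.0], 0.59)]
scene active_door [([263.0, 190.0, 68.0, 57.0], 0.78)]
scene active_handle [([265.0, 193.0, 68.0, 54.0], 0.68)]
[ 3.800e-01 -5.704e+01 -2.528e+01 -6.000e-02 -1.000e-02  1.000e-02] {'grip_width': 0.5975183028716201}
```

The TCP model matches the wrist picture, so I'll lift, go back and hook again in small steps, watching the force and the pictures.

Emit:
jog_arm --pt "0 0 -0.05" --pt "0 0 -0.05" --twist '[0,0]'

```text
time: 6.88
tool_pos: [630.6, 164.1, 265.9]
tcp_rot: [3.14, -0.0, -1.684]
contact_force: [1.0, -0.1, 0.5]
grip_width: 0.5
finger_force: 0.0
```

```bash
python3 - <<'E'
from plan import *
plan(c2w(P,act(P[3],115,62,265)),np.pi+P[2]+P[3])
E
```

```text
at [630.6 164.1 265.9] [ 3.14  -0.    -1.684] F [ 1.  -0.1  0.5] t 6.88
target [[558.1 -14.3 265. ]] tool shift mm [185.4  51.8   1. ] twist deg 90.0
```

Emit:
jog_arm --pt "0.046 0.013 0" --pt "0.046 0.013 0" --pt "0.046 0.013 0" --pt "0.0474 0.0128 0" --pt "0 0 0" --pt "0 0 0" --pt "0 0 0" --pt "0 0 0" --pt "0 0 0" --twist '[0,0,0,0,10,10,10,10,10]'

```text
time: 8.0
tool_pos: [560.5, 6.4, 264.6]
tcp_rot: [-3.124, -0.013, -2.596]
contact_force: [-0.1, -0.6, 0.3]
grip_width: 0.3
finger_force: 0.0
```

Emit:
jog_arm --pt "0 0 0" --pt "0 0 0" --pt "0 0 0" --pt "0 0 0" --pt "0 0 0.05" --pt "0 0 0.03" --pt "0 0 0.022" --pt "0 0 0" --twist '[10,10,10,10,0,0,0,0]'

```text
time: 9.0
tool_pos: [559.3, 4.4, 161.1]
tcp_rot: [-3.12, -0.002, 2.995]
contact_force: [-0.1, 0.3, 0.8]
grip_width: 0.4
finger_force: 0.0
```

```bash
python3 - <<'E'
from plan import *
plan(c2w(P,act(P[3],115,62,160)),np.pi+P[2]+P[3])
im=bot.capture("wrist");cv2.imwrite("pics/w2.png",im)
E
```

```text
at [559.3   4.4 161.1] [-3.120e+00 -2.000e-03  2.995e+00] F [-0.1  0.3  0.8] t 9.0
target [[558.1 -14.3 160. ]] tool shift mm [ -1.5 -18.6   1.5] twist deg -1.9
```

View pics/w2.png

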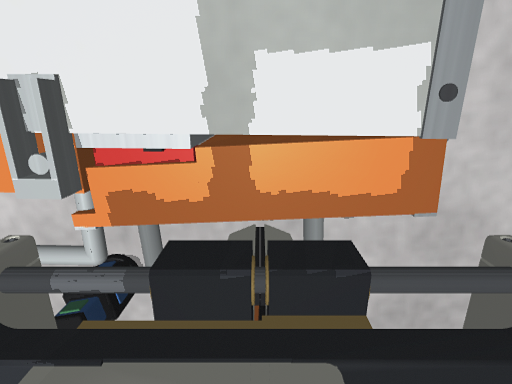

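The tip is inside the loop at about (260,228), between the face (row 222) and the hidden bar. Some shift was lost to a clipped row. I'll recentre along the bar and pull gently.

Emit:
jog_arm --pt "0 -0.009 0.001" --pt "0 -0.009 0" --pt "-0.007 0 0" --pt "0 0 0" --twist '[-1,-0.9,0,0]'

```text
time: 9.55
tool_pos: [565.5, -14.6, 162.2]
tcp_rot: [-3.12, 0.002, 3.028]
contact_force: [0.2, -0.0, -0.3]
grip_width: 0.6
finger_force: 0.0
```

Emit:
jog_arm --pt "-0.005 0.001 0" --pt "-0.005 0.0025 0" --pt "-0.005 0.0035 0" --pt "0 0 0" --twist '[-1,-2.5,-2.5,0]'

```text
time: 10.05
tool_pos: [580.8, -8.2, 161.7]
tcp_rot: [-3.12, -0.001, 3.134]
contact_force: [-0.9, -0.2, -0.0]
grip_width: 0.3
finger_force: 0.1
```

```bash
cat > st.py <<'E'
from plan import *
o=bot.get_obs();t=o["tool_pos"];d=R2(P[2]).T@(t[:2]-P[:2]);print("cup pos",d.round(1),"z",t[2].round(1),"yaw rel",round(float((o["tcp_rot"][2]-P[2]-np.pi)%(2*np.pi)),3),o["tcp_rot"].round(3),"F",o["contact_force"].round(1),o["moment"].round(2))
for c in("side","scene"):
  bot.capture(c)
  for l in("active_door","passive_door"): print(c,l,[(np.round(d["bbox"]).tolist(),round(d["confidence"],2)) for d in bot.find_in(c,l)[:1]])
E
python3 st.py
```

```text
cup pos [88.8 37.7] z 161.7 yaw rel 0.153 [-3.120e+00 -1.000e-03  3.134e+00] F [-0.9 -0.2 -0. ] [ 0.01  0.08 -0.01]
side active_door [([272.0, 202.0, 53.0, 30.0], 0.69)]
side passive_door [([297.0, 228.0, 76.0, 51.0], 0.58)]
scene active_door [([223.0, 215.0, 51.0, 52.0], 0.7)]
scene passive_door []
```

A drag of -0.9 N opposing the pull is consistent with the door following. I'll continue gently.

Emit:
jog_arm --pt "-0.005 0.0032 0" --pt "-0.005 0.0032 0" --pt "-0.005 0.0032 0" --pt "-0.005 0.0032 0" --pt "-0.005 0.0032 0" --pt "-0.005 0.0032 0" --twist '[-2.5,-2.5,-2.5,-2.5,-2.5,-2.5]'

```text
time: 11.1
tool_pos: [608.5, 13.8, 161.4]
tcp_rot: [-3.121, -0.007, -2.885]
contact_force: [-1.3, 0.5, 3.2]
grip_width: 0.5
finger_force: 1.4
```

```bash
python3 st.py; python3 - <<'E'
from plan import *
plan(c2w(P,act(.413,115,71,162)),np.pi+P[2]+.413)
im=bot.capture("wrist");cv2.imwrite("pics/w3.png",im)
E
```

```text
cup pos [112.6  63.8] z 161.4 yaw rel 0.417 [-3.121 -0.007 -2.885] F [-1.3  0.5  3.2] [ 0.13  0.3  -0.01]
side active_door [([261.0, 186.0, 82.0, 59.0], 0.94)]
side passive_door [([296.0, 228.0, 83.0, 52.0], 0.96)]
scene active_door [([220.0, 224.0, 54.0, 53.0], 0.66)]
scene passive_door []
at [608.1  13.3 161. ] [-3.121 -0.007 -2.889] F [-0.4 -0.6  0.2] t 11.4
target [[607.   13.4 162. ]] tool shift mm [ 1.1  0.4 -1. ] twist deg 0.0
```

View pics/w3.png

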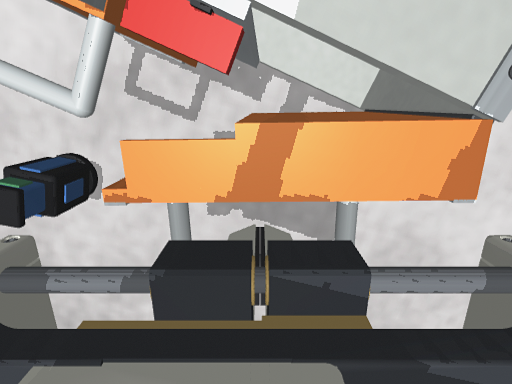

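The door is now about 24° open and following: the red tab shows at (200,40) and the loop posts flank the fingers. I'll continue.

Emit:
jog_arm --pt "-0.006 0.0032 0.001" --pt "-0.006 0.004 0" --pt "-0.006 0.004 0" --pt "-0.006 0.004 0" --pt "-0.006 0.004 0" --pt "-0.006 0.004 0" --pt "-0.006 0.004 0" --pt "-0.006 0.004 0" --twist '[-2.5,-3,-3,-3,-3,-3,-3,-3]'

```text
time: 12.45
tool_pos: [638.6, 61.7, 159.1]
tcp_rot: [-3.126, -0.015, -2.475]
contact_force: [-1.5, -1.7, 0.8]
grip_width: 0.5
finger_force: 0.7
```

```bash
cat > dr.py <<'E'
from plan import *
import sys
o=bot.get_obs();t=o["tool_pos"];d=R2(P[2]).T@(t[:2]-P[:2]);r=(o["tcp_rot"][2]-P[2]-np.pi)%(2*np.pi)
L=R2(r).T@(d-[0,140]);print("leaf frame w,u if door=yaw",L[0].round(1),-L[1].round(1),"yaw rel",round(float(r),3),"z",t[2].round(1),"F",o["contact_force"].round(1))
im=bot.capture("wrist");hsv=cv2.cvtColor(im,cv2.COLOR_BGR2HSV)
m=cv2.inRange(hsv,(5,150,80),(20,255,255));m[230:]=0
n,lab,s,c=cv2.connectedComponentsWithStats(m);i=1+np.argmax(s[1:,4]);ys,xs=np.where(lab==i);print("orange bbox",s[i][:4])
cols=np.arange(xs.min()+20,xs.max()-20,5);b=[ys[xs==k].max() for k in cols];print("lower edge fit slope,row@260",np.polyfit(cols-260,b,1).round(3))
E
python3 dr.py
```

```text
leaf frame w,u if door=yaw 73.4 115.4 yaw rel 0.827 z 159.1 F [-1.5 -1.7  0.8]
orange bbox [101 112 394  98]
lower edge fit slope,row@260 [-2.30000e-02  2.01267e+02]
```

Door is at about 0.83 rad and still parallel to the tool. The next arc goes to about 1.6 rad.

Emit:
jog_arm --pt "-0.006 0.0038 0" --pt "-0.006 0.0038 0" --pt "-0.006 0.0038 0" --pt "-0.006 0.0038 0" --pt "-0.006 0.0038 0" --pt "-0.006 0.0038 0" --pt "-0.006 0.0038 0" --pt "-0.006 0.0038 0" --twist '[-3,-3,-3,-3,-3,-3,-3,-3]'

```text
time: 13.5
tool_pos: [647.3, 117.0, 157.8]
tcp_rot: [-3.134, -0.021, -2.057]
contact_force: [-1.9, -1.4, 0.8]
grip_width: 0.3
finger_force: 0.9
```

```bash
python3 dr.py
```

```text
leaf frame w,u if door=yaw 73.3 117.1 yaw rel 1.245 z 157.8 F [-1.9 -1.4  0.8]
orange bbox [103 113 396  93]
lower edge fit slope,row@260 [-2.20000e-02  2.01886e+02]
```

Emit:
jog_arm --pt "-0.006 0.0038 0" --pt "-0.006 0.0038 0" --pt "-0.006 0.0038 0" --pt "-0.006 0.0038 0" --pt "-0.006 0.0038 0" --pt "-0.006 0.0038 0" --pt "-0.006 0.0038 0" --pt "0 0 0" --twist '[-3,-3,-3,-3,-3,-3,-3,0]'

```text
time: 14.55
tool_pos: [636.1, 165.5, 156.8]
tcp_rot: [-3.141, -0.021, -1.693]
contact_force: [-0.1, -0.1, -0.1]
grip_width: 0.1
finger_force: 0.0
```

```bash
python3 dr.py; python3 st.py
```

```text
leaf frame w,u if door=yaw 73.5 118.5 yaw rel 1.609 z 156.8 F [-0.1 -0.1 -0.1]
orange bbox [105 113 397  97]
lower edge fit slope,row@260 [-3.3000e-02  2.0408e+02]
cup pos [115.8 217.7] z 156.9 yaw rel 1.608 [-3.14  -0.021 -1.694] F [ 0.7  0.4 -0.5] [ 0.08  0.07 -0.04]
side active_door [([213.0, 149.0, 53.0, 95.0], 0.59)]
side passive_door [([298.0, 227.0, 75.0, 52.0], 0.72)]
scene active_door []
scene passive_door [([309.0, 178.0, 81.0, 66.0], 0.55)]
```

The door stands at about 1.58 rad. I'll back off the bar, lift, and go above the bolt tab.

Emit:
jog_arm --pt "0.006 0 0" --pt "0 0 -0.05" --pt "0 0 -0.05" --pt "0 0 0" --twist '[0,0,0,0]'

```text
time: 15.4
tool_pos: [637.4, 161.3, 262.4]
tcp_rot: [-3.131, -0.019, -1.693]
contact_force: [0.6, -0.2, 0.3]
grip_width: 0.5
finger_force: 0.0
```

```bash
python3 - <<'E'
from plan import *
plan(c2w(P,(23,-10,258)),np.pi+P[2])
E
```

```text
at [637.4 161.3 262.4] [-3.131 -0.019 -1.693] F [ 0.6 -0.2  0.3] t 15.4
target [[508.3 -44.7 258. ]] tool shift mm [220.1 103.1   7.5] twist deg 92.2
```

Emit:
jog_arm --pt "0.0275 0.0129 0" --pt "0.0275 0.0129 0" --pt "0.0275 0.0129 0" --pt "0.0275 0.0129 0" --pt "0.0275 0.0129 0" --pt "0.0275 0.0129 0" --pt "0.0275 0.0129 0" --pt "0.0275 0.0129 0" --twist '[0,0,0,0,0,0,0,0]'

```text
time: 16.4
tool_pos: [507.3, -14.4, 259.6]
tcp_rot: [-3.139, -0.056, -1.74]
contact_force: [-0.3, 0.5, 0.0]
grip_width: 0.4
finger_force: 0.0
```

Emit:
jog_arm --pt "0 0 0" --pt "0 0 0" --pt "0 0 0" --pt "0 0 0" --pt "0 0 0" --pt "0 0 0" --pt "0 0 0" --pt "0 0 0" --pt "0 0 0" --pt "0 0 0" --twist '[9.2,9.2,9.2,9.2,9.2,9.2,9.2,9.2,9.2,9.2]'

```text
time: 17.65
tool_pos: [507.9, -13.8, 259.6]
tcp_rot: [-3.087, 0.005, 2.933]
contact_force: [0.2, 1.3, 0.1]
grip_width: 0.3
finger_force: 0.0
```

```bash
python3 - <<'E'
from plan import *
plan(c2w(P,(23,-10,200)),np.pi+P[2])
im=bot.capture("wrist");print([(np.round(d["bbox"]).tolist(),round(d["confidence"],2)) for d in bot.find_in("wrist","bolt_tab")[:2]])
hsv=cv2.cvtColor(im,cv2.COLOR_BGR2HSV);m=cv2.inRange(hsv,(0,180,80),(4,255,255))|cv2.inRange(hsv,(176,180,80),(180,255,255));m[235:]=0
n,lab,s,c=cv2.connectedComponentsWithStats(m);print(s[1:][s[1:,4]>50])
for z in(186,183):print(z,proj("wrist",c2w(P,[(9,-47,z),(9,9,z),(32,9,z),(32,-47,z)])).round(0).tolist())
print(proj("wrist",c2w(P,(23,-10,186))))
cv2.imwrite("pics/w4.png",im)
import ov;ov.overlay(P,1.58,0,"pics/ov3.png",crops={"scene":(165,100,245),"side":(155,110,245)})
E
```

```text
at [507.9 -13.8 259.6] [-3.087  0.005  2.933] F [0.2 1.3 0.1] t 17.65
target [[508.3 -44.7 200. ]] tool shift mm [ -6.5 -26.9  61.2] twist deg -2.7
[([210.0, 200.0, 90.0, 22.0], 0.66)]
[[193 187  61  22 943]]
186 [[193.0, 185.0], [252.0, 184.0], [253.0, 207.0], [195.0, 208.0]]
183 [[193.0, 185.0], [253.0, 183.0], [254.0, 206.0], [196.0, 207.0]]
[[232.88360007 198.70362972]]
```

View pics/w4.png

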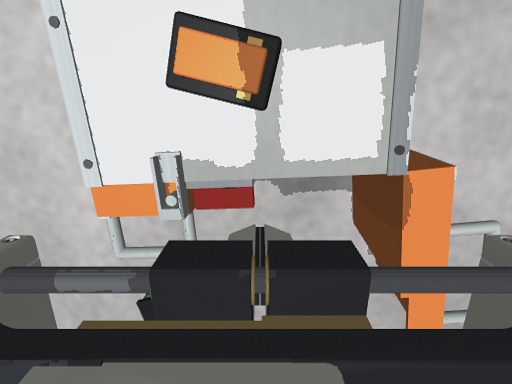

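The wrist view shows the active door square open at right. The red tab covers columns 193-254, rows 187-209, which matches the model within 1-2 px.

Emit:
jog_arm --pt "-0.0032 -0.0135 0" --pt "-0.0032 -0.0135 0" --pt "0 0 0.02" --pt "0 0 0.02" --pt "0 0 0.02" --pt "0 0 0" --twist '[-1.3,-1.4,0,0,0,0]'

```text
time: 18.6
tool_pos: [508.3, -44.5, 200.8]
tcp_rot: [-3.087, -0.0, 2.988]
contact_force: [0.1, 0.5, 0.5]
grip_width: 0.6
finger_force: 0.0
```

```bash
python3 - <<'E'
from plan import *
plan(c2w(P,(23,-10,163)),np.pi+P[2])
bot.capture("wrist");print([(np.round(d["bbox"]).tolist(),round(d["confidence"],2)) for d in bot.find_in("wrist","bolt_tab")[:2]])
E
```

```text
at [508.3 -44.5 200.8] [-3.087 -0.     2.988] F [0.1 0.5 0.5] t 18.6
target [[508.3 -44.7 163. ]] tool shift mm [-0.   1.8 37.7] twist deg 0.4
[([232.0, 217.0, 115.0, 30.0], 0.74)]
```

Emit:
jog_arm --pt "0.0 0 0.01" --pt "0 0.001 0.006" --pt "0 0 0.005" --pt "0 0.001 0.005" --pt "0 0 0.004" --pt "0 0 0" --twist '[0,0,0,0,0,0]'

```text
time: 19.45
tool_pos: [509.4, -44.2, 171.9]
tcp_rot: [-3.086, 0.003, 2.986]
contact_force: [0.7, 0.6, 0.4]
grip_width: 0.4
finger_force: 0.0
```

Emit:
jog_arm --pt "0.0 0 0.003" --pt "0 0 0.003" --pt "0 0 0" --twist '[0,0,0]'

```text
time: 19.82
tool_pos: [509.3, -44.5, 165.9]
tcp_rot: [-3.087, 0.003, 2.986]
contact_force: [0.1, -1.4, 0.0]
grip_width: 1.0
finger_force: 0.0
```

There is no vertical reaction force, so I'll check where the tab is now.

```bash
python3 - <<'E'
from plan import *
print(bot.get_obs()["contact_force"].round(1))
im=bot.capture("wrist");print([(np.round(d["bbox"]).tolist(),round(d["confidence"],2)) for d in bot.find_in("wrist","bolt_tab")[:2]])
hsv=cv2.cvtColor(im,cv2.COLOR_BGR2HSV);m=cv2.inRange(hsv,(0,180,40),(4,255,255))|cv2.inRange(hsv,(176,180,40),(180,255,255));m[235:]=0
n,lab,s,c=cv2.connectedComponentsWithStats(m);print(s[1:][s[1:,4]>50])
for z in(186,176,164):print(z,proj("wrist",c2w(P,[(9,-47,z),(9,9,z),(32,9,z),(32,-47,z)])).round(0).tolist())
a=cv2.imread("pics/ov3.png")[:,400:];cv2.imwrite("pics/c5.png",np.hstack([cv2.resize(im[60:320,100:440],(520,400)),cv2.resize(a,(280,280),interpolation=3) if 0 else np.vstack([cv2.resize(a,(280,280)),np.zeros((120,280,3),np.uint8)])]))
E
```

```text
[ 0.1 -1.4  0. ]
[([222.0, 234.0, 134.0, 33.0], 0.76)]
[[199 221  91  14 737]]
186 [[198.0, 214.0], [291.0, 216.0], [289.0, 251.0], [201.0, 248.0]]
176 [[202.0, 208.0], [290.0, 210.0], [289.0, 243.0], [204.0, 241.0]]
164 [[207.0, 202.0], [289.0, 204.0], [288.0, 235.0], [208.0, 233.0]]
```

View pics/c5.png

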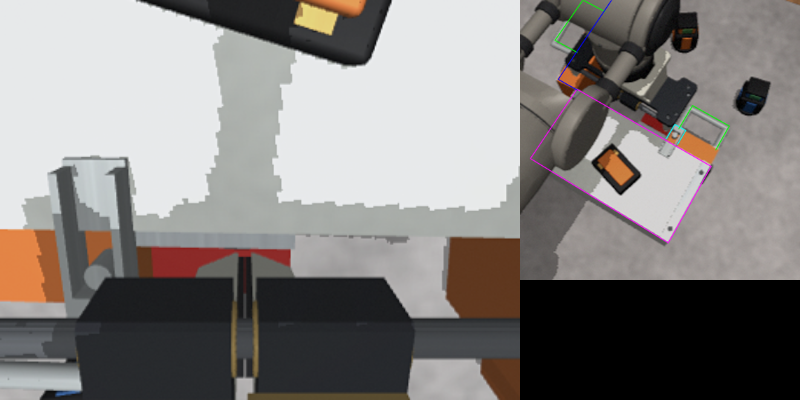

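The tab still appears up, with no contact force. This agrees with the first hook miss: the reported z seems to read low. I'll continue down in small steps and watch the force.

Emit:
jog_arm --pt "0.0 0 0.002" --pt "0 0 0.002" --pt "0 0 0" --twist '[0,0,0]'

```text
time: 20.3
tool_pos: [509.3, -44.7, 162.0]
tcp_rot: [-3.087, 0.003, 2.986]
contact_force: [-0.8, -0.4, 0.8]
grip_width: 0.3
finger_force: 0.0
```

Emit:
jog_arm --pt "0.0 0 0.002" --pt "0 0 0.002" --twist '[0,0]'

```text
time: 20.55
tool_pos: [509.7, -44.9, 158.4]
tcp_rot: [-3.087, 0.004, 2.986]
contact_force: [-0.4, 0.4, 2.3]
grip_width: 0.5
finger_force: 1.3
```

Contact starts at about z 160, where 183-186 was expected. Before pushing on, I'll check whether the tool reading or the cupboard height is off.

```bash
python3 - <<'E'
import io,contextlib
with contextlib.redirect_stdout(io.StringIO()): from fit import *
def m(v):
    return model(v[:4])+[0,0,v[4]]
g=lambda v:np.r_[[proj(c,m(v))-np.array(V[c])/s for c in V]].ravel()
v0=np.r_[best.x,0]
r=least_squares(g,v0,loss="soft_l1");J=r.jac;print(r.x,2*r.cost,np.sqrt(np.diag(np.linalg.inv(J.T@J))))
for c in("scene","side"):print(c,(-cam(c)["R"].T@cam(c)["t"]).round())
o=bot.get_obs();t=o["tool_pos"]
w=cam("wrist");print("wristcam",(-w["R"].T@w["t"]).round(1))
q=o["joint_positions"];print(q.round(3),t,o["contact_force"].round(1))
im=bot.capture("side");u=proj("side",np.array([t,t+[0,0,25],t+[0,0,66],t+[0,0,91]]));print(u.round(1))
x,y=u[0].astype(int);x0,y0=x-55,y-50
I=cv2.resize(im[y0:y0+90,x0:x0+110],(770,630)[0:1]+(630,),interpolation=cv2.INTER_CUBIC);I=cv2.resize(I,(730,597))
k=730/110
for p,col in zip(u,((0,255,0),(255,255,0),(255,0,255),(0,0,255))):cv2.drawMarker(I,((p-[x0,y0]+.5)*k).astype(int).tolist(),col,0,14,1)
cv2.imwrite("pics/s6.png",np.clip(I*1.4,0,255).astype(np.uint8))
E
```

```text
[489.55510774 -32.19481013  18.68997121  81.73660611  -9.7381381 ] 42.70929311007521 [0.9552099  0.86086886 0.00497545 0.01158498 2.91107634]
scene [356. 131. 866.]
side [ 269. -129. 1099.]
wristcam [430.6 -23.4 339.9]
[-0.201  0.359  1.629 -0.06   1.148 -1.591] [509.65771575 -44.86352069 158.39584206] [-0.4  0.4  2.3]
[[271.4 218. ]
 [271.5 214.9]
 [271.7 209.4]
 [271.8 205.8]]
```

View pics/s6.png

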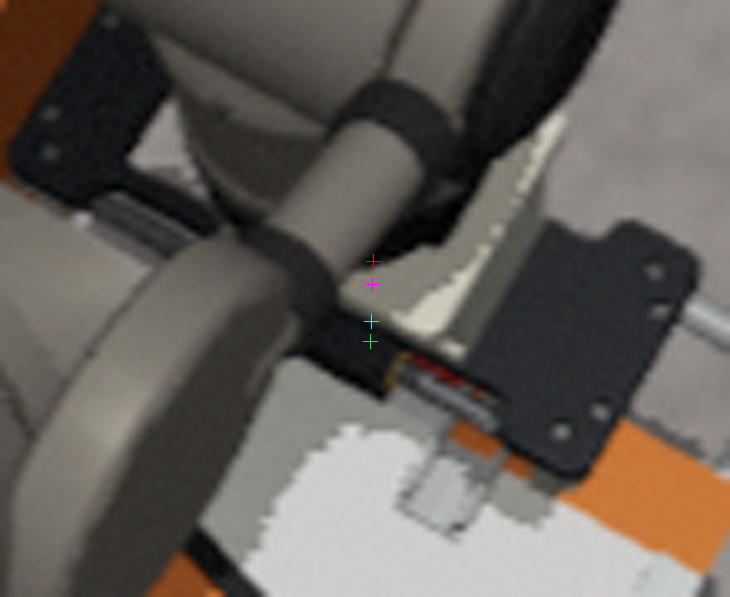

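```bash
python3 - <<'E'
from plan import *
a=P[3]
X=c2w(P,[pas(0,0,33,195),act(a,0,42,195),act(a,162,87,189),act(a,68,87,189),pas(0,80,78,189),pas(0,10,78,189),(0,-140,200),act(a,0,0,195)])
U=np.array([(88,147),(375,166),(212,206),(306,206),(180,189),(107,189),(87,114),(374,124)],float)
w=cam("wrist");K=np.array([[w["fx"],0,w["cx"]],[0,w["fy"],w["cy"]],[0,0,1]])
ok,rv,tv=cv2.solvePnP(X,U,K,None,flags=cv2.SOLVEPNP_SQPNP)
R=cv2.Rodrigues(rv)[0];print("PnP cam",(-R.T@tv).ravel().round(1))
# expected camera at w1: tool pose then
Rt=Ro.from_euler("xyz",[3.141,-.001,3.026]).as_matrix();print("expected",(np.array([556.6,-11.5,299.7])+Rt@[81.2,.5,-182.1]).round(1))
o=bot.get_obs();Rn=Ro.from_euler("xyz",o["tcp_rot"]).as_matrix();C=Rt@Rn.T@w["R"].T  # cam-to-world at w1
c0=np.array([556.6,-11.5,299.7])+Rt@[81.2,.5,-182.1]
def f(c,full=0):
    q=(X-c)@C;return ((q[:,:2]/q[:,2:])*w["fx"]+[w["cx"],w["cy"]]-U).ravel()
print("resid exp",f(c0).reshape(-1,2).round(1).tolist());r=least_squares(f,c0,loss="soft_l1");print("fit cam (R fixed)",r.x.round(1),r.fun.reshape(-1,2).round(1).tolist())
E
```

```text
PnP cam [492.2 -12.8 485.4]
expected [476.2  -1.8 481.9]
resid exp [[0.6, -1.5], [-5.0, 1.0], [1.2, 0.9], [-5.7, 0.8], [-6.8, 1.6], [-0.2, -1.3], [-5.9, -2.9], [0.9, 0.6]]
fit cam (R fixed) [476.1  -4.4 482.1] [[3.3, -1.8], [-2.4, 0.8], [3.7, 0.7], [-3.2, 0.6], [-4.2, 1.4], [2.3, -1.5], [-3.0, -3.2], [3.6, 0.3]]
```

The wrist camera pose agrees with the cupboard. The fingers' apparent width (38 mm seen as about 60 px) puts the real tips about 25 mm behind the reported TCP. Both the first hook miss and the contact at z 158 fit that. So I'll press on in small steps, to a reported z of about 138, watching the force.

Emit:
jog_arm --pt "0 0 0.002" --pt "0 0 0.002" --pt "0 0 0.002" --twist '[0,0,0]'

```text
time: 20.98
tool_pos: [509.6, -45.2, 152.1]
tcp_rot: [-3.087, 0.004, 2.986]
contact_force: [0.7, 1.8, 2.9]
grip_width: 0.3
finger_force: 1.3
```

Emit:
jog_arm --pt "0 0 0.002" --pt "0 0 0.002" --twist '[0,0]'

```text
time: 21.22
tool_pos: [509.4, -45.5, 148.1]
tcp_rot: [-3.087, 0.004, 2.986]
contact_force: [0.0, 1.8, 2.5]
grip_width: 0.3
finger_force: 1.3
```

Steady 3 N, so the bolt is sinking. I'll continue.

Emit:
jog_arm --pt "0 0 0.002" --pt "0 0 0.002" --twist '[0,0]'

```text
time: 21.48
tool_pos: [509.4, -45.8, 144.1]
tcp_rot: [-3.086, 0.003, 2.986]
contact_force: [2.1, 1.6, 3.4]
grip_width: 0.4
finger_force: 1.3
```

Emit:
jog_arm --pt "0 0 0.002" --pt "0 0 0.001" --twist '[0,0]'

```text
time: 21.72
tool_pos: [509.3, -45.9, 141.0]
tcp_rot: [-3.086, 0.003, 2.986]
contact_force: [1.1, 1.9, 2.1]
grip_width: 0.5
finger_force: 1.2
```

Emit:
jog_arm --pt "0 0 0.0015" --pt "0 0 0.001" --twist '[0,0]'

```text
time: 21.98
tool_pos: [510.0, -46.1, 139.5]
tcp_rot: [-3.086, 0.005, 2.986]
contact_force: [0.4, 2.9, 11.6]
grip_width: 0.2
finger_force: 5.6
```

The stop is reached: the finger load rose to 11.6 N. I'll lift and go over the passive handle.

Emit:
jog_arm --pt "0 0 -0.02" --pt "0 0 -0.04" --pt "0 0 -0.04" --pt "0 0 0" --twist '[0,0,0,0]'

```text
time: 22.48
tool_pos: [511.2, -41.1, 241.2]
tcp_rot: [-3.086, 0.009, 2.986]
contact_force: [-0.4, 0.9, -0.1]
grip_width: 0.5
finger_force: 0.0
```

```bash
python3 - <<'E'
from plan import *
plan(c2w(P,pas(0,45,52.5,235)),np.pi+P[2])
im=bot.capture("wrist")
hsv=cv2.cvtColor(im,cv2.COLOR_BGR2HSV);m=cv2.inRange(hsv,(0,180,40),(4,255,255))|cv2.inRange(hsv,(176,180,40),(180,255,255));m[235:]=0
n,lab,s,c=cv2.connectedComponentsWithStats(m);print(s[1:][s[1:,4]>50])
for z in(186,164):print(z,proj("wrist",c2w(P,[(9,-47,z),(9,9,z),(32,9,z),(32,-47,z)])).round(0).tolist())
E
```

```text
at [511.2 -41.1 241.2] [-3.086  0.009  2.986] F [-0.4  0.9 -0.1] t 22.48
target [[ 523.8 -133.4  235. ]] tool shift mm [-26.7 -88.7  11.4] twist deg 0.3
[[222 184  59  15 559]]
186 [[216.0, 182.0], [282.0, 183.0], [281.0, 209.0], [217.0, 207.0]]
164 [[221.0, 175.0], [282.0, 177.0], [281.0, 200.0], [222.0, 199.0]]
```

The bolt is down: the red region (columns 222-281, rows to 199) matches the tab at z 164. Now the passive handle.

Emit:
jog_arm --pt "-0.009 -0.0295 0" --pt "-0.009 -0.0295 0" --pt "-0.009 -0.0295 0" --pt "0 0 0" --twist '[0,0,0,0]'

```text
time: 23.02
tool_pos: [522.0, -133.8, 241.5]
tcp_rot: [-3.087, -0.0, 2.983]
contact_force: [-0.6, 0.5, -0.4]
grip_width: 0.4
finger_force: 0.0
```

```bash
python3 - <<'E'
from plan import *
plan(c2w(P,pas(0,45,52.5,138)),np.pi+P[2])
bot.capture("wrist");print([(np.round(d["bbox"]).tolist(),round(d["confidence"],2)) for d in bot.find_in("wrist","passive_handle")[:2]])
print(proj("wrist",c2w(P,[pas(0,7,84,189),pas(0,83,84,189),pas(0,7,33,195),pas(0,83,33,195)])).round(0).tolist())
E
```

```text
at [ 522.  -133.8  241.5] [-3.087 -0.     2.983] F [-0.6  0.5 -0.4] t 23.02
target [[ 523.8 -133.4  138. ]] tool shift mm [ -1.7   6.4 103.3] twist deg 0.1
[([306.0, 190.0, 191.0, 89.0], 0.66), ([475.0, 207.0, 74.0, 128.0], 0.2)]
[[220.0, 234.0], [305.0, 237.0], [217.0, 182.0], [309.0, 183.0]]
```

Emit:
jog_arm --pt "-0.001 0.0015 0.025" --pt "0 0.002 0.03" --pt "0 0.002 0.03" --pt "0 0.001 0.018" --pt "-0.009 0 0" --pt "-0.001 0 0" --twist '[0,0,0,0,0,0]'

```text
time: 23.88
tool_pos: [534.8, -132.5, 140.7]
tcp_rot: [-3.086, 0.003, 2.987]
contact_force: [-1.6, 1.4, -1.1]
grip_width: 0.2
finger_force: 0.8
```

```bash
cat > pr.py <<'E'
from plan import *
o=bot.get_obs();t=o["tool_pos"]-25*Ro.from_euler("xyz",o["tcp_rot"]).as_matrix()[:,2];d=R2(P[2]).T@(t[:2]-P[:2]);r=(np.pi+P[2]-o["tcp_rot"][2]+1)%(2*np.pi)-1
L=R2(r)@(d-[0,-140]);print("leaf w,u if door=tool",L.round(1),"rel",round(float(r),3),"tip z",t[2].round(1),"F",o["contact_force"].round(1),o["tcp_rot"].round(3),"q",o["joint_positions"].round(2),round(float(o["time"]),2))
im=bot.capture("wrist");hsv=cv2.cvtColor(im,cv2.COLOR_BGR2HSV)
m=cv2.inRange(hsv,(5,150,60),(20,255,255));m[230:]=0
n,lab,s,c=cv2.connectedComponentsWithStats(m)
for i in range(1,n):
    if s[i,4]>800:
        ys,xs=np.where(lab==i);cols=np.arange(xs.min()+10,xs.max()-10,4);print(s[i],np.polyfit(cols-260,[ys[xs==k].max() for k in cols],1).round(3))
E
python3 pr.py
```

```text
leaf w,u if door=tool [63.4 48.6] rel -0.006 tip z 165.7 F [-1.6  1.4 -1.1] [-3.086e+00  3.000e-03  2.987e+00] q [-0.35  0.44  1.55 -0.06  1.14 -1.74] 23.88
[ 151  149  153   68 9761] [2.30000e-02 2.15152e+02]
[ 315  150   34   43 1344] [ -0. 192.]
[ 481  151   31   79 1872] [ -0. 229.]
```

Contact with the bar (about 1.6 N), tip at z 166. I'll swing it.

Emit:
jog_arm --pt "-0.0025 -0.0033 0" --pt "-0.0025 -0.0033 0" --pt "-0.0025 -0.0033 0" --pt "-0.0025 -0.0033 0" --pt "-0.0025 -0.0033 0" --pt "-0.0025 -0.0033 0" --pt "-0.0025 -0.0033 0" --pt "-0.0025 -0.0033 0" --twist '[3,3,3,3,3,3,3,3]'

```text
time: 24.92
tool_pos: [543.9, -164.0, 142.5]
tcp_rot: [-3.093, 0.025, 2.566]
contact_force: [-2.3, 1.7, -1.5]
grip_width: 0.6
finger_force: 1.1
```

```bash
python3 pr.py
```

```text
leaf w,u if door=tool [62.8 48.8] rel 0.415 tip z 167.5 F [-2.3  1.7 -1.5] [-3.093  0.025  2.566] q [-0.4   0.47  1.5  -0.06  1.16 -1.37] 24.93
[  153   117   200   100 16542] [1.50000e-02 2.14755e+02]
```

Emit:
jog_arm --pt "-0.0025 -0.0033 0.0005" --pt "-0.0025 -0.0033 0.0005" --pt "-0.0025 -0.0033 0.0005" --pt "-0.0025 -0.0033 0.0005" --pt "-0.0025 -0.0033 0.0005" --pt "-0.0025 -0.0033 0.0005" --pt "-0.0025 -0.0033 0.0005" --pt "-0.0025 -0.0033 0.0005" --pt "-0.0025 -0.0033 0.0005" --pt "-0.0025 -0.0033 0.0005" --twist '[3,3,3,3,3,3,3,3,3,3]'

```text
time: 26.22
tool_pos: [537.5, -204.2, 140.3]
tcp_rot: [-3.113, 0.046, 2.043]
contact_force: [-2.2, 3.8, 2.6]
grip_width: 0.7
finger_force: 2.0
```

```bash
python3 pr.py
```

```text
leaf w,u if door=tool [63.  49.7] rel 0.938 tip z 165.3 F [-2.2  3.8  2.6] [-3.113  0.046  2.043] q [-0.47  0.48  1.49 -0.06  1.15 -0.92] 26.23
[  149   114   207   107 18501] [2.2000e-02 2.1745e+02]
```

Emit:
jog_arm --pt "-0.0025 -0.0033 0" --pt "-0.0025 -0.0033 0" --pt "-0.0025 -0.0033 0" --pt "-0.0025 -0.0033 0" --pt "-0.0025 -0.0033 0" --pt "-0.0025 -0.0033 0" --pt "-0.0025 -0.0033 0" --pt "-0.0025 -0.0033 0" --pt "-0.0025 -0.0033 0" --twist '[3,3,3,3,3,3,3,3,3]'

```text
time: 27.4
tool_pos: [514.8, -232.9, 140.8]
tcp_rot: [-3.136, 0.053, 1.572]
contact_force: [-0.2, 4.4, -2.8]
grip_width: 0.9
finger_force: 2.1
```

```bash
python3 pr.py
```

```text
leaf w,u if door=tool [62.2 50. ] rel 1.409 tip z 165.8 F [-0.2  4.4 -2.8] [-3.136  0.053  1.572] q [-0.53  0.46  1.52 -0.05  1.14 -0.51] 27.4
[  149   113   207   106 18614] [1.40000e-02 2.17235e+02]
```

Door is at about 1.4 rad. A bit further for margin, then back off and lift clear.

Emit:
jog_arm --pt "-0.0025 -0.0033 0" --pt "-0.0025 -0.0033 0" --pt "-0.0025 -0.0033 0" --pt "-0.0025 -0.0033 0" --pt "0 0 0" --pt "0 0 0" --twist '[3,3,3,3,0,0]'

```text
time: 28.2
tool_pos: [500.7, -241.8, 141.4]
tcp_rot: [3.137, 0.053, 1.365]
contact_force: [-2.0, 4.0, -2.3]
grip_width: 0.1
finger_force: 2.2
```

```bash
python3 pr.py
```

```text
leaf w,u if door=tool [62.2 49.8] rel 1.616 tip z 166.4 F [-2.   4.  -2.3] [3.137 0.053 1.365] q [-0.56  0.44  1.55 -0.05  1.13 -0.33] 28.2
[  150   112   206   108 18481] [1.8000e-02 2.1702e+02]
```

Emit:
jog_arm --pt "0.006 0 0" --pt "0.001 0 -0.03" --pt "0.002 0 -0.05" --pt "0 0 -0.05" --pt "0 0 -0.05" --pt "0 0 0" --twist '[0,0,0,0,0,0]'

```text
time: 29.0
tool_pos: [505.8, -225.1, 326.1]
tcp_rot: [3.125, 0.059, 1.364]
contact_force: [-0.4, -0.7, -0.1]
grip_width: 0.2
finger_force: 0.0
```

```bash
python3 - <<'E'
from plan import *
import ov;ov.overlay(P,1.58,1.58,"pics/ov4.png",crops={"scene":(165,90,245),"side":(155,100,245)})
o=bot.get_obs();print(o["tool_pos"],o["tcp_rot"],o["contact_force"])
E
```

```text
[ 504.16510216 -224.33866233  321.31321587] [3.13336699 0.05589744 1.36351706] [-0.09803655  0.22262183 -0.45703624]
```

View pics/ov4.png

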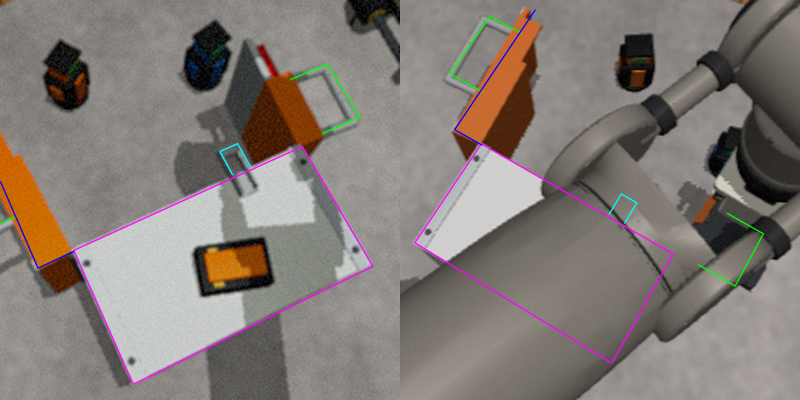

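The overlay shows both doors standing at about 1.58 rad. The active door is at left in the scene view and upper left in the side view; the passive door is at (285,105). The levels and the battery are in place and the tool is clear of everything.

```bash
python3 -c "
from plant import bot
print(bot.close_job())"
```

```text
the job is handed in; nothing more can be done
None
```

I opened the active door, pushed the bolt fully down, then opened the passive door. In the last pictures both doors stand at about 1.58 rad with the levels and battery in place, and the job is handed in (no verdict was returned).

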